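# Weigh the plaster cast on the spring scale

### The arm

A 6-joint arm with a two-finger parallel gripper is mounted at the origin on a cart in front of the work surface, level with it; the furniture and walls round the work are solid. World frame = base frame: x ahead of the robot, y to its left, z up, the work surface at z = 0. Lengths are in m, angles in rad, forces in N, time in s.
With the tool pointing down it reaches from about 0.25 to 0.775 m from the base axis. Payload 4 kg.
Tool frame: the origin (TCP) lies at the very end of the fingers, on their centre line; the grasp point (between the pads) lies grip_depth behind it (grip_depth is the distance from the TCP to the grasp point, in m); z points along the fingers, y is the direction in which the jaws open and shut (so a half turn about z gives the same grasp; the last joint's range is limited). The gripper opens to 94 mm and grips with 3 to 60 N. Pads are 16 mm wide; open, the fingers measure 119 mm over their backs; the gripper's body (75 mm by 177 mm) begins 78 mm behind the grasp point.
Start: joints at [-1.311, 0.087, 1.371, -0, 1.684, -0.103], TCP at [0.195, -0.514, 0.182] pointing down, gripper open.
Joint ranges: [-3.1, 3.1], [-0.76, 2.03], [0.27, 2.55], [-1.08, 4.22], [0.17, 2.65], [-2.57, 2.57]. Speed limits (rad/s): [2.79, 2.79, 3.14, 3.14, 3.14, 3.14].

### API

Orientations are given as a unit quaternion [x, y, z, w].
In Python, from plant import read_state, snapshot, sign_off, grip_depth gives the robot as it stands.
- The arm moves only by the tool move_arm, never from a script. Its argument "motion" is a list of rows, each an object with "translation": the shift along the tool's x, y, z in units of 40 mm (1.0 is 40 mm), a list of three; "rotation": the turn, a rotation vector about the tool's x, y, z in units of 6 degrees (1.0 is 6 degrees), a list of three. In form: [{"translation": [x, y, z], "rotation": [rx, ry, rz]}, ...]. A call has 1 to 12 rows; each row shifts and turns the commanded pose from where the row before left it, along the tool's axes as they then stand; what a row does not reach is not made up. A row lasts 1/8 s, in which the tool goes at most 62.5 mm and 10.7 degrees, less where a joint would pass 70% of its speed; a pose out of reach is approached as far as the arm can. A call with a number of a shift or a turn outside -1 to 1 is refused whole. A call with a gripper value outside its range is refused whole. "hand" is the closure, from -1 (fully open) to 1 (shut), so that 0 is half open, set as the call begins (left out, the last holds). The fingers move at their own pace and stop on an object; "grip_force" is the grip in N (left out, the last holds). Time passes only in rows, so rows that do not move let the fingers close. It gives the time, the measured TCP pose, the force and the opening at its end, in the units of the state.
- read_state(): the state, without advancing time (a new reading comes with each control period).
- snapshot(name): name is "side" or "top"; returns a dict with "frame" (384x512x3 uint8, blue, green, red), "K" (3x3 intrinsics, pixels), "eye" and "attitude" of the camera in the world. Camera axes: x right, y down, z forward; pixel columns grow to the right and rows downward; lengths in m; the calibration is good to about 2 mm. A picture is of the moment at which its call begins. There is no depth.
- sign_off(): hands the job in, once; it reports no verdict.
The state is a dict: "clock": time; "q": joint angles; "joint_velocities": joint speeds; "joint_torque": joint torques, N m; "tool_pos": TCP position; "ee_rot": TCP orientation; "force": force on the tool from outside, world axes, zero at the start; "ft_torque": the same for the moment, N m; "width": finger opening in m.
Only numpy, scipy, OpenCV 4.12 (cv2) and the standard library are available. Lean on these libraries where they do the work, as an engineer would, in place of code of your own. Each camera call takes 0.05 s, during which the arm holds its last target.

### The job

Two identical weighing carriers stand on the counter, one with a white plaster cast, the other with a jar: hang the carrier with the plaster cast on the hook of the bench spring scale by the peak of its bail, with the cast still in its tray, let go, and wait until the hook and its load have come to rest. Leave the other carrier standing where it is.

Things in the scene. Friction and masses are not known exactly. Their poses are not given: they have to be found in the camera images.
- cast_carrier_grip (a point): Middle of the grip tab (10 mm in x, 16 in y, from 30 below to 16 above this point) of the cast's carrier: aluminium tray 80 (x) x 90 (y) mm, 0.2 to 0.28 kg with cast; stiff 7 mm bail in its y-z plane, legs at y +-43 up to 60 mm below this point, then sloping to a peak under the tab. Peak's underside is 34 mm, tray's underside 145 mm below this point. z up. Same carrier holds a jar elsewhere.
- cast: White plaster arch model, 53 x 68 x 29 mm, lying loose on the 3 mm thick floor of the carrier's tray; origin at the centre of its underside, z up.
- hook_seat (a point): Bottom of the hook's hollow, on the wire (6 mm), where the bail's peak rests; 200 mm up when unloaded, moves with the hook. x points along the arm to the column, z up. Free tip: 15 mm off at -x, 18 mm high. Arm: from 15 mm at +x, 20 mm high. Carriage 75 mm off at +x; column 267 mm tall. Come from the tip's side, bail across the arm, peak above the tip, then lower.
- hook (a joint): Dip of the sprung hook, m: 0 unloaded, growing downward, stop at 0.055. Spring about 80 N/m, lightly damped: the carrier with the cast pulls it down about 25 to 33 mm, and after a sudden release it bobs for about 1.5 s.
- jar_carrier_grip (a point): The same point of the other, identical carrier, which holds a jar and must stay standing; its tab's top is 162 mm above the counter, so carry the first one round or well over it.

How it is judged:
At the end, for the whole second after the job is handed in: The cast's carrier hangs by its bail's peak in the hook (grip point within 20 mm sideways, 22 to 46 mm above the seat, tilt under 15 deg), cast in its tray, hook dipped 18 to 42 mm; hook (10 mm/s) and cast (20 mm/s, 0.3 rad/s) at rest; the other carrier upright and moved less than 30 mm (value of joint hook between 0.018 and 0.042 m and velocity of joint hook between -0.01 and 0.01 m/s and horizontal distance between cast_carrier_grip and hook_seat below 0.02 m and z of cast_carrier_grip in the frame of hook_seat between 0.022 and 0.046 m and angle between cast_carrier_grip's own z axis and vertical below 0.26 rad and z of cast in the frame of cast_carrier_grip between -0.155 and -0.125 m and horizontal distance between cast and cast_carrier_grip below 0.045 m and linear speed of cast below 0.02 m/s and angular speed of cast below 0.3 rad/s and angle between jar_carrier_grip's own z axis and vertical below 0.2 rad and distance of jar_carrier_grip from where it was at the start of the episode below 0.03 m); the robot touches nothing.
It also fails if it takes over 51 s, if anything falls off the work surface, if the arm or the gripper's body presses on something with over 40 N, if the wrist force passes 120 N, or if a joint passes its speed limit or range.

## Working session

There is one attempt and no reset: what is moved stays moved. The work goes in short steps, Python scripts to look and compute and a tool call to move; the robot and the scene stay as the last step left them, time stands still between calls to the robot, and variables do not carry over. Pictures are saved under pics/ and viewed, and the job is handed in when it is done.

Besides the shell and the picture viewer there is one more tool, called after "Emit:" as name(argument=value, ...) on one line, values as JSON. move_arm: Moves the arm, as the interface text tells. Its arguments: {"type":"object","properties":{"motion":{"type":"array","items":{"type":"object","properties":{"translation":{"type":"array","items":{"type":"number"}},"rotation":{"type":"array","items":{"type":"number"}}}}},"hand":{"type":"number"},"grip_force":{"type":"number"}},"required":["motion"]}

```bash
mkdir -p pics
cat > h.py <<'E'
import numpy as np, cv2
from plant import read_state, snapshot, sign_off, grip_depth
E
python3 - <<'E'
from h import *
import pickle
for n in("side","top"):
    s=snapshot(n); cv2.imwrite(f"pics/{n}0.png",s["frame"]); pickle.dump(s,open(f"{n}0.pkl","wb"))
    print(n,s["K"],s["eye"],s["attitude"])
print(grip_depth); print(read_state())
E
```

```text
side [[484.55320837   0.         251.46591227]
 [  0.         484.55320837 187.02032297]
 [  0.           0.           1.        ]] [0.57500691 0.90772545 0.93202264] [ 0.0108301   0.90310611 -0.42888974 -0.01832099]
top [[493.95238626   0.         257.38841712]
 [  0.         493.95238626 185.89891941]
 [  0.           0.           1.        ]] [ 0.36716472 -0.05546542  1.35558917] [ 0.71133382 -0.70004473  0.04782183 -0.04067732]
0.0188
{'clock': 0.1, 'q': array([-1.31112565e+00,  8.78846603e-02,  1.37207559e+00,  2.69214941e-05,
        1.68358223e+00, -1.03090321e-01]), 'joint_velocities': array([ 0.00128296, -0.00163401, -0.00461213, -0.0006108 , -0.0007127 ,
       -0.00116085]), 'joint_torque': array([ 1.42845562e-03, -3.41254234e+01, -3.03302407e+01,  7.19546014e-02,
        3.04715813e-02, -1.01103665e-04]), 'tool_pos': array([ 0.1950459 , -0.51369264,  0.18083327]), 'ee_rot': array([ 9.83594867e-01,  1.80388988e-01, -6.29124510e-05, -9.72973018e-04]), 'force': array([-0.18909048, -0.41134844,  0.0260066 ]), 'ft_torque': array([-0.0008439 , -0.03563487, -0.01239455]), 'width': 0.09358988966534305}
```

View pics/side0.png

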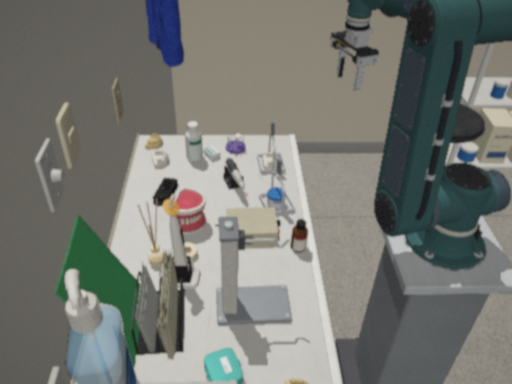

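View pics/top0.png

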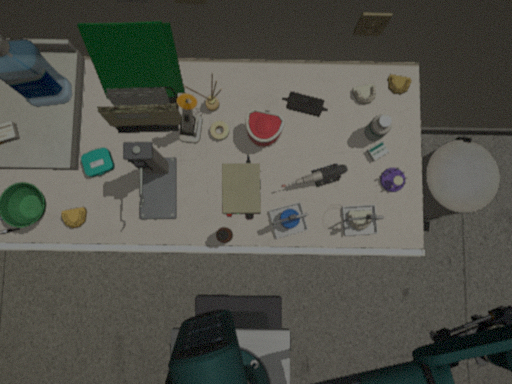

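Run:
```python
import cv2
t=cv2.imread("pics/top0.png");s=cv2.imread("pics/side0.png")
cv2.imwrite("pics/t1.png",cv2.resize(t[190:250,255:395],None,fx=5.7,fy=5.7,interpolation=cv2.INTER_CUBIC))
cv2.imwrite("pics/t2.png",cv2.resize(t[130:240,75:215],None,fx=5.4,fy=5.4,interpolation=cv2.INTER_CUBIC))
cv2.imwrite("pics/s1.png",cv2.resize(s[115:215,220:320],None,fx=6,fy=6,interpolation=cv2.INTER_CUBIC))
cv2.imwrite("pics/s2.png",cv2.resize(s[205:365,190:320],None,fx=3.75,fy=3.75,interpolation=cv2.INTER_CUBIC))
```

```text
(no output)
```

View pics/t1.png

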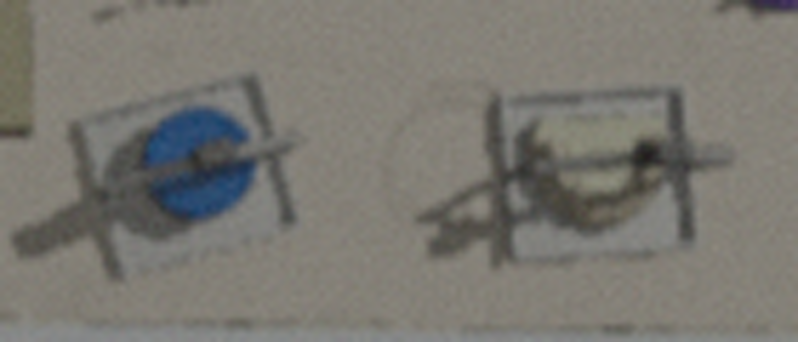

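View pics/t2.png

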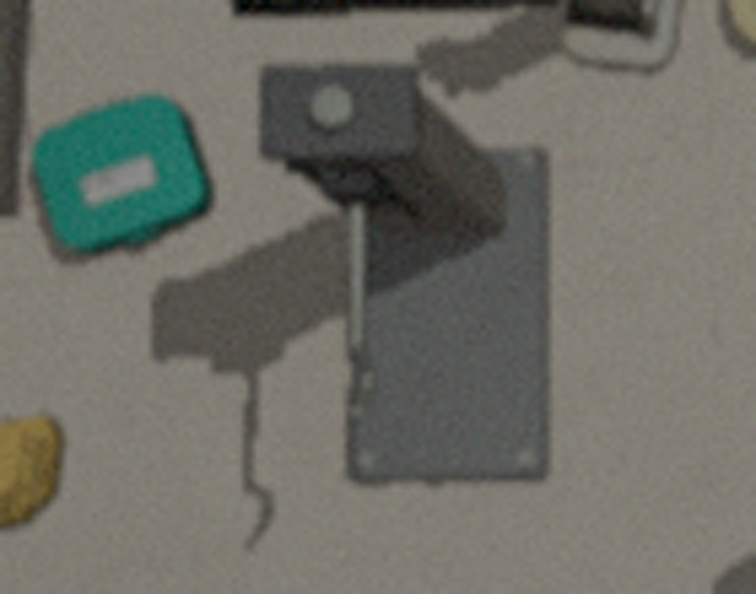

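View pics/s1.png

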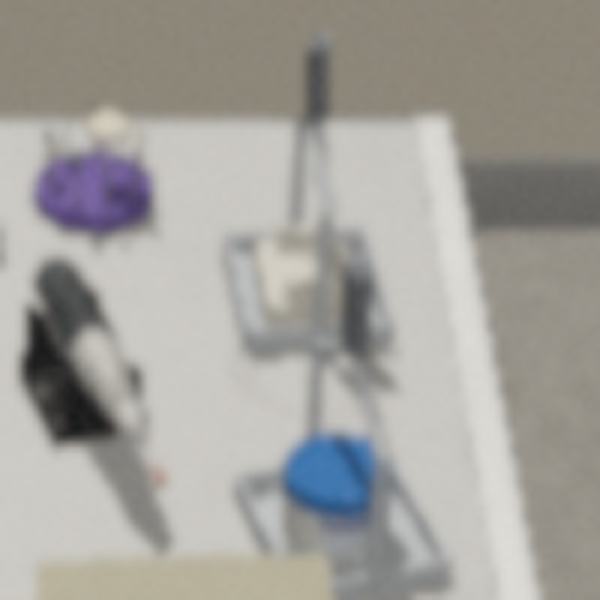

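View pics/s2.png

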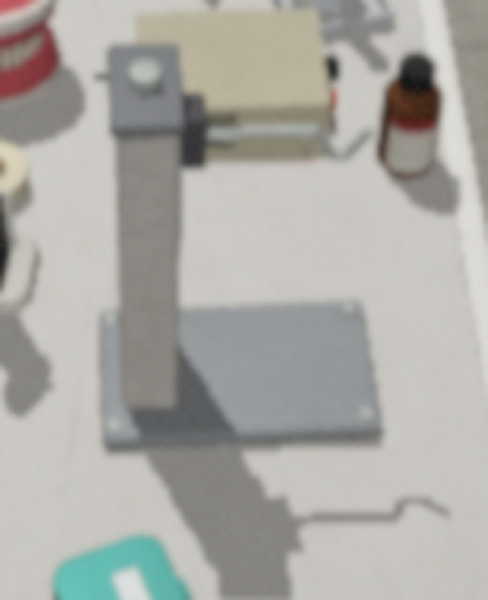

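```bash
cat >> h.py <<'E'
from scipy.spatial.transform import Rotation as R
def ray(s,p):
    d=R.from_quat(s["attitude"]).as_matrix()@np.linalg.inv(s["K"])@np.array([p[0],p[1],1.]); return np.array(s["eye"]),d/np.linalg.norm(d)
def onz(s,p,z):
    e,d=ray(s,p); return e+d*(z-e[2])/d[2]
def tri(s1,p1,s2,p2):
    a,u=ray(s1,p1);b,v=ray(s2,p2)
    m=np.linalg.lstsq(np.stack([u,-v],1),b-a,rcond=None)[0]
    q,r=a+u*m[0],b+v*m[1]; return (q+r)/2,np.linalg.norm(q-r)
def proj(s,P):
    c=R.from_quat(s["attitude"]).as_matrix().T@(np.array(P)-s["eye"]); h=s["K"]@c; return h[:2]/h[2]
E
python3 - <<'E'
from h import *
import pickle
np.set_printoptions(precision=4,suppress=True)
T=pickle.load(open("top0.pkl","rb"));S=pickle.load(open("side0.pkl","rb"))
t1=lambda x,y:(255+(x+.5)/5.7-.5,190+(y+.5)/5.7-.5)
t2=lambda x,y:(75+(x+.5)/5.4-.5,130+(y+.5)/5.4-.5)
s1=lambda x,y:(220+(x+.5)/6-.5,115+(y+.5)/6-.5)
s2=lambda x,y:(190+(x+.5)/3.75-.5,205+(y+.5)/3.75-.5)
print("tray corners")
for c in [(495,92),(680,88),(690,243),(497,265)]: print(onz(T,t1(*c),0.012))
print("tab side z=.161",onz(S,s1(318,36),.161),"mid",onz(S,s1(317,80),.145), "bot",onz(S,s1(316,118),.115))
print("tab top dark",onz(T,t1(648,155),.145),onz(T,t1(665,153),.161))
print("leg tops",onz(T,t1(728,155),.085))
print("arm z.22",onz(T,t2(357,205),.22),onz(T,t2(356,350),.22),"tip",onz(T,t2(356,402),.218))
print("side arm",onz(S,s2(210,132),.22),onz(S,s2(328,128),.22),"seat",onz(S,s2(343,156),.2),"tip",onz(S,s2(368,134),.218))
for a,b in [((356,402),(368,134)),((356,350),(328,128)),((356,385),(343,156))]: print(tri(T,t2(*a),S,s2(*b)))
print("jar tab",onz(T,t1(212,153),.161))
E
```

```text
tray corners
[ 0.4856 -0.2983  0.012 ]
[ 0.489  -0.3872  0.012 ]
[ 0.415 -0.391  0.012]
[ 0.4031 -0.2987  0.012 ]
tab side z=.161 [ 0.4478 -0.3564  0.161 ] mid [ 0.4486 -0.3404  0.145 ] bot [ 0.4468 -0.3516  0.115 ]
tab top dark [ 0.4478 -0.3402  0.145 ] [ 0.4477 -0.3437  0.161 ]
leg tops [ 0.4523 -0.3906  0.085 ]
arm z.22 [0.5486 0.2057 0.22  ] [0.486  0.2033 0.22  ] tip [0.4639 0.2028 0.218 ]
side arm [0.5452 0.206  0.22  ] [0.4803 0.2037 0.22  ] seat [0.471  0.2058 0.2   ] tip [0.4584 0.2066 0.218 ]
(array([0.461 , 0.2039, 0.2159]), np.float64(0.0061485198664049745))
(array([0.4831, 0.2037, 0.2207]), np.float64(0.0056054649437719956))
(array([0.4719, 0.207 , 0.2015]), np.float64(0.0015210938584426285))
jar tab [ 0.4446 -0.1508  0.161 ]
```

Emit:
move_arm(motion=[{"translation": [0,0,0],"rotation": [0,0,1]},{"translation": [0,0,0],"rotation": [0,0,1]},{"translation": [0,0,0],"rotation": [0,0,1]},{"translation": [0.8,-0.5,0],"rotation": [0,0,0.08]},{"translation": [0.8,-0.5,0],"rotation": [0,0,0]},{"translation": [0.8,-0.5,0],"rotation": [0,0,0]},{"translation": [0.8,-0.5,0],"rotation": [0,0,0]},{"translation": [0.8,-0.5,0],"rotation": [0,0,0]},{"translation": [0.8,-0.5,0],"rotation": [0,0,0]},{"translation": [0.8,-0.5,0],"rotation": [0,0,0]},{"translation": [0.8,-0.5,0],"rotation": [0,0,0]},{"translation": [0,0,0],"rotation": [0,0,0]}], hand=-1, grip_force=25)

```text
clock: 1.6
tool_pos: [0.4456, -0.342, 0.181]
ee_rot: [1.0, 0.022, -0.0, -0.001]
force: [-0.2, -1.2, -0.2]
width: 0.0941
```

Run:
```python
from h import *
for n,(x,y) in(("side",(220,90)),("top",(300,150))):
    s=snapshot(n)["frame"]; cv2.imwrite(f"pics/{n}2.png",cv2.resize(s[y:y+110,x:x+130],None,fx=5,fy=5,interpolation=cv2.INTER_CUBIC))
r=read_state();print(r["tool_pos"],R.from_quat(r["ee_rot"]).as_matrix())
```

```text
[ 0.44397478 -0.34371047  0.18129964] [[ 9.99163091e-01  4.08795145e-02 -1.40795463e-03]
 [ 4.08798553e-02 -9.99164046e-01  2.14175673e-04]
 [-1.39802225e-03 -2.71553409e-04 -9.99998986e-01]]
```

View pics/side2.png

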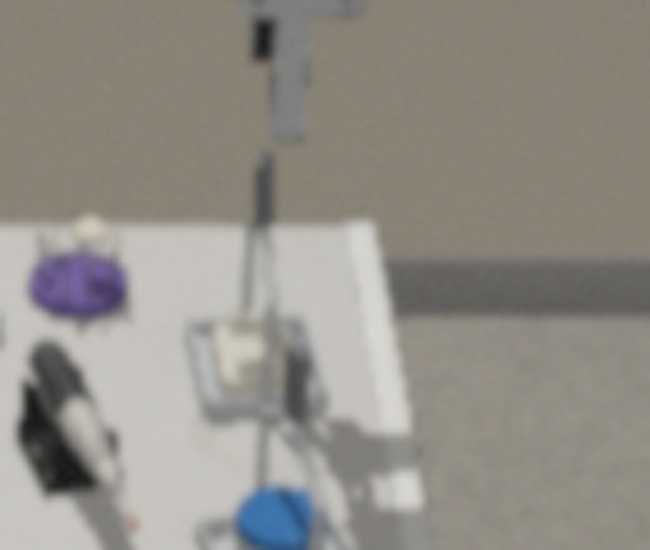

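View pics/top2.png

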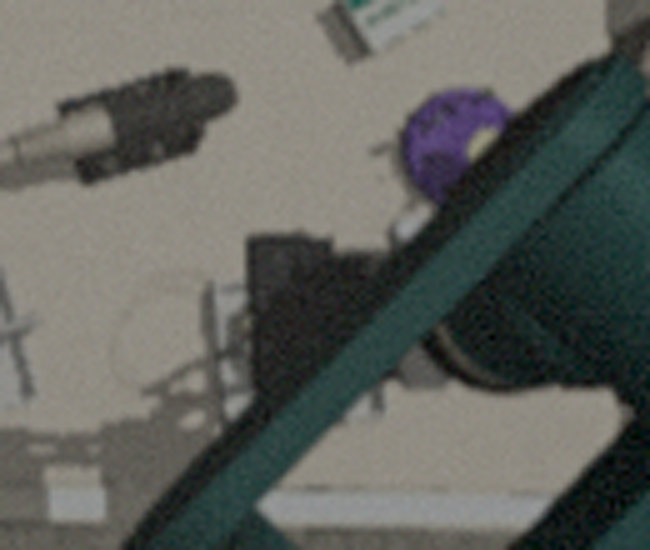

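Run:
```python
from h import *
import pickle
S=pickle.load(open("side0.pkl","rb"))
r=read_state();p=r["tool_pos"];print(p, r["force"])
M=R.from_quat(r["ee_rot"]).as_matrix()
for o in(0,-.047,-.06,.047):print(proj(S,p+M[:,1]*o))
print(proj(S,[.448,-.342,.161]),proj(S,[.448,-.342,.115]))
```

```text
[ 0.44397478 -0.34371047  0.18129964] [ 0.82899117  1.38371994 -0.20526776]
[274.51322933 116.97517929]
[276.33254982 125.35058189]
[276.85239045 127.74371416]
[272.78283186 109.00914169]
[272.85929281 123.1045717 ] [272.08562214 135.95444101]
```

Emit:
move_arm(motion=[{"translation": [0.12,-0.04,0],"rotation": [0,0,0]},{"translation": [0,0,0.4],"rotation": [0,0,0]},{"translation": [0,0,0.4],"rotation": [0,0,0]},{"translation": [0,0,0.3],"rotation": [0,0,0]},{"translation": [0,0,0.2],"rotation": [0,0,0]},{"translation": [0,0,0],"rotation": [0,0,0]},{"translation": [0,0,0],"rotation": [0,0,0]}])

```text
clock: 2.58
tool_pos: [0.4494, -0.3422, 0.1305]
ee_rot: [1.0, 0.02, 0.0, 0.0]
force: [0.7, -0.5, 0.5]
width: 0.0944
```

Run:
```python
from h import *
for n,(x,y) in(("side",(220,90)),):
    s=snapshot(n); f=s["frame"]; cv2.imwrite(f"pics/{n}3.png",cv2.resize(f[y:y+110,x:x+130],None,fx=5,fy=5,interpolation=cv2.INTER_CUBIC))
r=read_state();p=r["tool_pos"];print(p,r["force"],proj(s,p),proj(s,p+[0,.047,0]))
```

```text
[ 0.44947912 -0.34231933  0.13066765] [ 0.1856297  -0.55579862  0.37926448] [271.85533686 131.57711702] [272.92643063 140.15253493]
```

View pics/side3.png

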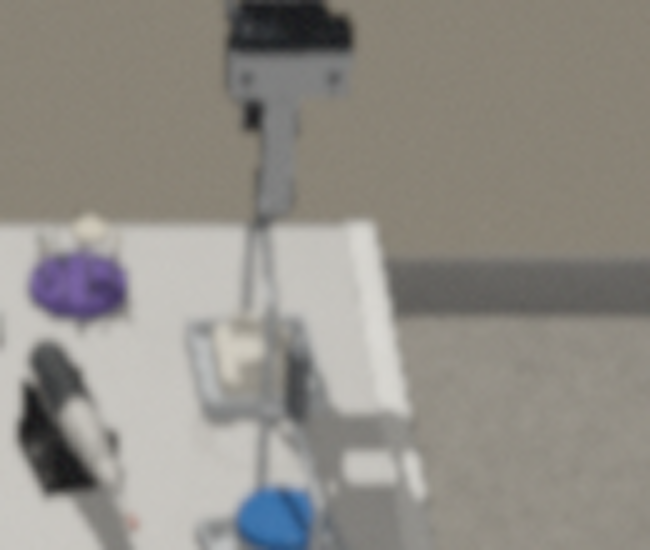

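Emit:
move_arm(motion=[{"translation": [0.07,0,0],"rotation": [0,0,0]},{"translation": [0,0,0],"rotation": [0,0,0]},{"translation": [0,0,0],"rotation": [0,0,0]},{"translation": [0,0,0],"rotation": [0,0,0]},{"translation": [0,0,0],"rotation": [0,0,0]},{"translation": [0,0,0],"rotation": [0,0,0]},{"translation": [0,0,0],"rotation": [0,0,0]},{"translation": [0,0,0],"rotation": [0,0,0]}], hand=1, grip_force=25)

```text
clock: 3.62
tool_pos: [0.452, -0.3423, 0.1301]
ee_rot: [1.0, 0.02, 0.0, 0.001]
force: [-0.4, -1.1, 0.2]
width: 0.0177
```

Run:
```python
from h import *
for n,(x,y) in(("side",(220,90)),):
    s=snapshot(n); f=s["frame"]; cv2.imwrite(f"pics/{n}4.png",cv2.resize(f[y:y+110,x:x+130],None,fx=5,fy=5,interpolation=cv2.INTER_CUBIC))
r=read_state();p=r["tool_pos"];print(p,r["force"],r["ft_torque"],r["width"],proj(s,p),proj(s,p+[0,.008,0]))
```

```text
[ 0.45194901 -0.34224542  0.13008257] [ 0.00922543  0.09049185 -1.89094969] [0.03210555 0.07231467 0.02184156] 0.015364949289844946 [271.04053253 131.75182827] [271.21565791 133.18208434]
```

View pics/side4.png

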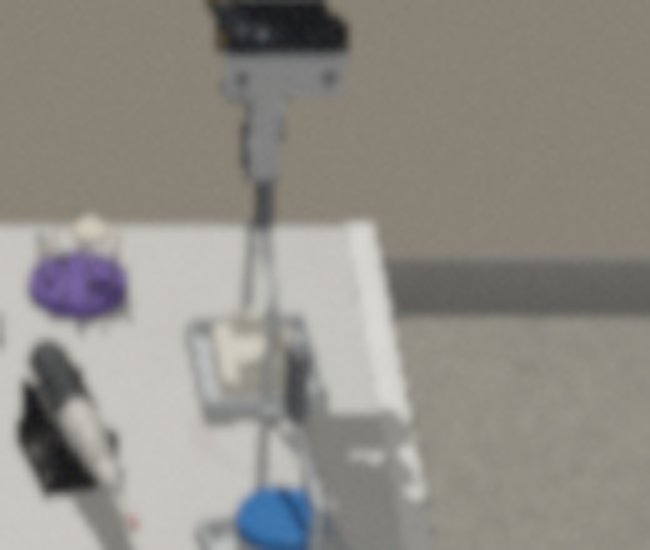

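Emit:
move_arm(motion=[{"translation": [0,0,0],"rotation": [0,0,0]},{"translation": [0,0,0],"rotation": [0,0,0]},{"translation": [0,0,0],"rotation": [0,0,0]},{"translation": [0,0,0.1],"rotation": [0,0,0]},{"translation": [0,0,0.1],"rotation": [0,0,0]},{"translation": [0,0,0.0],"rotation": [0,0,0]},{"translation": [0,0,0],"rotation": [0,0,0]}], hand=0.3)

```text
clock: 4.55
tool_pos: [0.4519, -0.3419, 0.1218]
ee_rot: [1.0, 0.02, -0.0, -0.0]
force: [0.5, 0.5, -0.0]
width: 0.033
```

Emit:
move_arm(motion=[{"translation": [0,0,0],"rotation": [0,0,0]},{"translation": [0,0,0],"rotation": [0,0,0]},{"translation": [0,0,0],"rotation": [0,0,0]},{"translation": [0,0,0],"rotation": [0,0,0]},{"translation": [0,0,0],"rotation": [0,0,0]},{"translation": [0,0,0],"rotation": [0,0,0]}], hand=1, grip_force=25)

```text
clock: 5.3
tool_pos: [0.4519, -0.3419, 0.1219]
ee_rot: [1.0, 0.02, -0.0, 0.0]
force: [-0.1, -0.1, 0.0]
width: 0.0155
```

Run:
```python
from h import *
for n,(x,y) in(("side",(220,90)),):
    s=snapshot(n); f=s["frame"]; cv2.imwrite(f"pics/{n}5.png",cv2.resize(f[y:y+110,x:x+130],None,fx=5,fy=5,interpolation=cv2.INTER_CUBIC))
r=read_state();p=r["tool_pos"];print(p,r["force"],r["ft_torque"],r["width"],proj(s,p),proj(s,p+[0,.008,0]))
```

```text
[ 0.45189816 -0.34191546  0.12189445] [-0.28822133  0.56192041  0.86260009] [-0.04224927  0.00168526 -0.01218687] 0.015794335066069976 [270.93245155 134.07464788] [271.10654146 135.50988012]
```

View pics/side5.png

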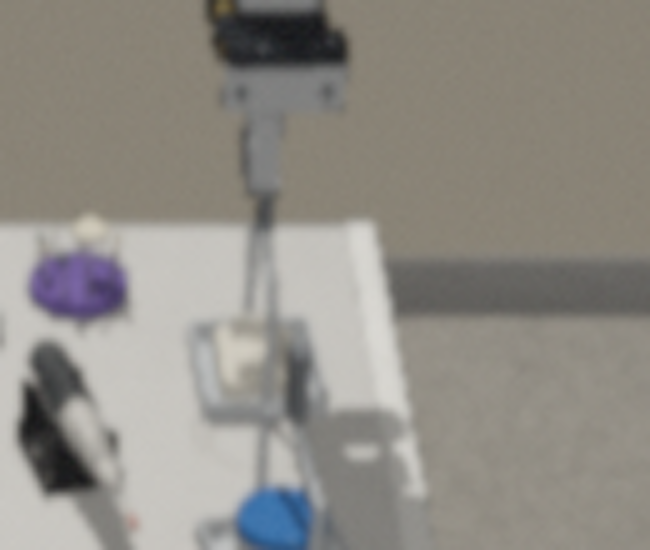

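Emit:
move_arm(motion=[{"translation": [0,0,-0.15],"rotation": [0,0,0]},{"translation": [0,0,-0.25],"rotation": [0,0,0]},{"translation": [0,0,-0.25],"rotation": [0,0,0]},{"translation": [0,0,-0.25],"rotation": [0,0,0]},{"translation": [0,0,-0.1],"rotation": [0,0,0]},{"translation": [0,0,0],"rotation": [0,0,0]},{"translation": [0,0,0],"rotation": [0,0,0]},{"translation": [0,0,0],"rotation": [0,0,0]},{"translation": [0,0,0],"rotation": [0,0,0]}])

```text
clock: 6.48
tool_pos: [0.4518, -0.3417, 0.1615]
ee_rot: [1.0, 0.02, -0.0, -0.0]
force: [0.5, -0.4, -2.8]
width: 0.0156
```

Run:
```python
from h import *
for n,(x,y) in(("side",(220,70)),):
    s=snapshot(n); f=s["frame"]; cv2.imwrite(f"pics/{n}6.png",cv2.resize(f[y:y+110,x:x+130],None,fx=5,fy=5,interpolation=cv2.INTER_CUBIC))
r=read_state();p=r["tool_pos"];print(p,r["force"],r["ft_torque"],r["width"],proj(s,p),proj(s,p+[0,.008,0]))
```

```text
[ 0.45176612 -0.34181134  0.1615995 ] [ 0.38703283 -0.81360347 -1.90993286] [ 0.03549334 -0.00657337 -0.03287342] 0.015466277288187337 [271.62677789 122.96469937] [271.80684067 124.37740819]
```

View pics/side6.png

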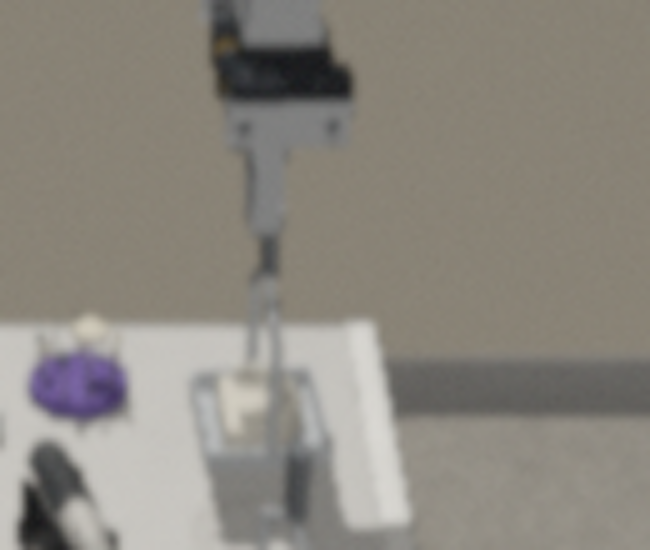

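Emit:
move_arm(motion=[{"translation": [0,0,-0.2],"rotation": [0,0,0]},{"translation": [0,0,-0.4],"rotation": [0,0,0]},{"translation": [0,0,-0.6],"rotation": [0,0,0]},{"translation": [0,0,-0.7],"rotation": [0,0,0]},{"translation": [0,0,-0.7],"rotation": [0,0,0]},{"translation": [0,0,-0.7],"rotation": [0,0,0]},{"translation": [0,0,-0.6],"rotation": [0,0,0]},{"translation": [0,0,-0.4],"rotation": [0,0,0]},{"translation": [0,-0.1,-0.3],"rotation": [0,0,0]},{"translation": [-0.1,-0.2,0],"rotation": [0,0,0]},{"translation": [-0.1,-0.3,0],"rotation": [0,0,0]},{"translation": [-0.1,-0.4,0],"rotation": [0,0,0]}])

```text
clock: 8.02
tool_pos: [0.4376, -0.3011, 0.345]
ee_rot: [1.0, 0.02, -0.001, -0.001]
force: [0.5, -0.8, -2.3]
width: 0.0155
```

Emit:
move_arm(motion=[{"translation": [-0.1,-0.5,0],"rotation": [0,0,0]},{"translation": [-0.1,-0.5,0],"rotation": [0,0,0]},{"translation": [-0.1,-0.5,0],"rotation": [0,0,0]},{"translation": [-0.1,-0.5,0],"rotation": [0,0,0]},{"translation": [-0.1,-0.5,0],"rotation": [0,0,0]},{"translation": [-0.1,-0.5,0],"rotation": [0,0,0]},{"translation": [-0.1,-0.5,0],"rotation": [0,0,0]},{"translation": [0,-0.5,0],"rotation": [0,0,0]},{"translation": [0,-0.5,0],"rotation": [0,0,0]},{"translation": [0,-0.5,0],"rotation": [0,0,0]},{"translation": [0,-0.5,0],"rotation": [0,0,0]},{"translation": [0,-0.5,0],"rotation": [0,0,0]}])

```text
clock: 9.52
tool_pos: [0.4003, -0.0625, 0.3459]
ee_rot: [1.0, 0.02, 0.0, 0.0]
force: [0.3, 0.0, -2.0]
width: 0.0155
```

Emit:
move_arm(motion=[{"translation": [0,-0.5,0],"rotation": [0,0,0]},{"translation": [0,-0.5,0],"rotation": [0,0,0]},{"translation": [0,-0.5,0],"rotation": [0,0,0]},{"translation": [0,-0.5,0],"rotation": [0,0,0]},{"translation": [0,-0.5,0],"rotation": [0,0,0]},{"translation": [0,-0.5,0],"rotation": [0,0,0]},{"translation": [0,-0.5,0],"rotation": [0,0,0]},{"translation": [0,-0.5,0],"rotation": [0,0,0]},{"translation": [0,-0.5,0],"rotation": [0,0,0]},{"translation": [0,-0.4,0],"rotation": [0,0,0]},{"translation": [0,-0.2,0],"rotation": [0,0,0]},{"translation": [0,0,0],"rotation": [0,0,0]}])

```text
clock: 11.02
tool_pos: [0.3921, 0.1404, 0.3458]
ee_rot: [1.0, 0.021, -0.0, 0.0]
force: [-0.8, 0.1, -3.3]
width: 0.0156
```

Run:
```python
from h import *
for n in("side","top"):
    s=snapshot(n); f=s["frame"]; cv2.imwrite(f"pics/{n}7.png",f)
r=read_state();p=r["tool_pos"];print(r["clock"],p,r["ee_rot"],r["force"],r["ft_torque"],r["width"],proj(s,p))
```

```text
11.125 [0.3923656  0.13985846 0.34584641] [9.99801322e-01 1.99313856e-02 2.11978553e-05 2.34784098e-04] [ 0.01063346 -0.28156185 -3.47324398] [ 0.02258502 -0.0588163   0.00274812] 0.015915091566122166 [155.9082449  234.05802018]
```

View pics/side7.png

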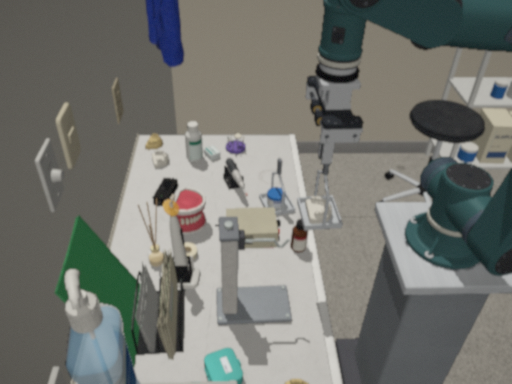

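View pics/top7.png

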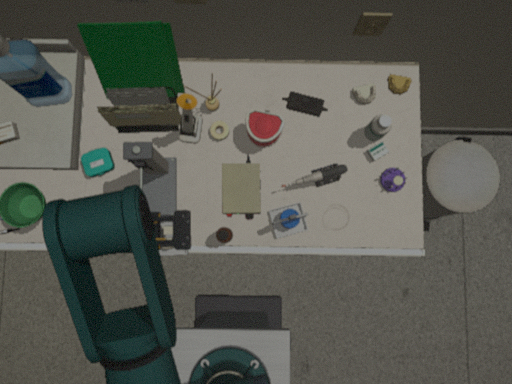

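Emit:
move_arm(motion=[{"translation": [0,-0.2,0],"rotation": [0,0,0]},{"translation": [0,-0.4,0],"rotation": [0,0,0]},{"translation": [0,-0.5,0],"rotation": [0,0,0]},{"translation": [0,-0.35,0],"rotation": [0,0,0]},{"translation": [0,-0.15,0.2],"rotation": [0,0,0]},{"translation": [0,0,0.4],"rotation": [0,0,0]},{"translation": [0,0,0.5],"rotation": [0,0,0]},{"translation": [0,0,0.5],"rotation": [0,0,0]},{"translation": [0,0,0.5],"rotation": [0,0,0]},{"translation": [0,0,0.3],"rotation": [0,0,0]},{"translation": [0,0,0.1],"rotation": [0,0,0]},{"translation": [0,0,0],"rotation": [0,0,0]}])

```text
clock: 12.62
tool_pos: [0.39, 0.2041, 0.2461]
ee_rot: [1.0, 0.02, 0.0, 0.0]
force: [-0.8, -0.7, -2.8]
width: 0.0157
```

Run:
```python
from h import *
for n,(x,y) in(("side",(210,160)),("top",(90,140))):
    s=snapshot(n); f=s["frame"]; cv2.imwrite(f"pics/{n}8.png",cv2.resize(f[y:y+110,x:x+130],None,fx=5,fy=5,interpolation=cv2.INTER_CUBIC))
r=read_state();p=r["tool_pos"];print(r["clock"],p,r["ee_rot"],r["force"],r["ft_torque"],r["width"],proj(s,p))
```

```text
12.725 [0.39027471 0.20420111 0.24671209] [ 9.99797555e-01  2.01048802e-02  7.77297669e-04 -1.98741501e-04] [-0.25823945  0.31125875 -2.83394577] [ 0.04109539 -0.0538917   0.02433167] 0.015195574009530045 [135.52056783 235.79754723]
```

View pics/side8.png

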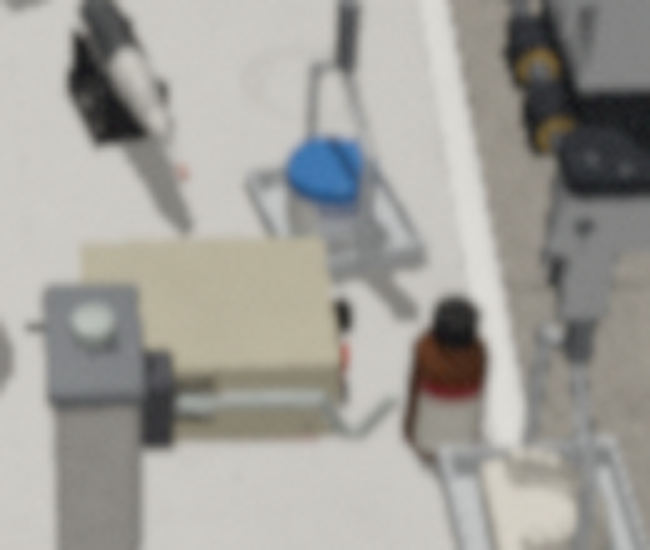

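View pics/top8.png

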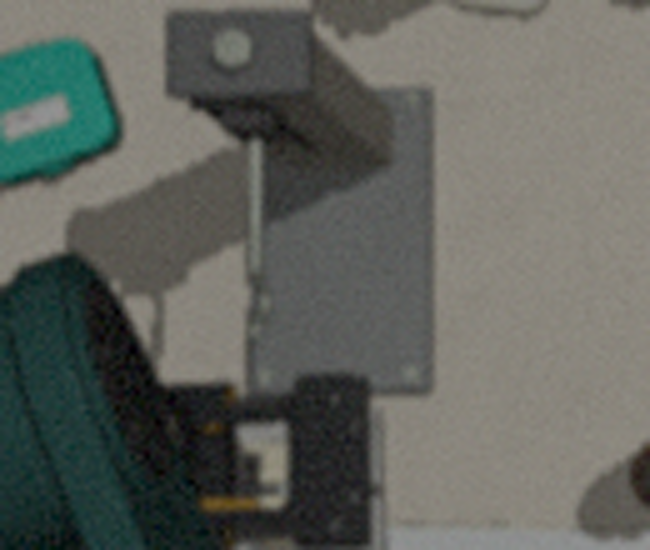

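Run:
```python
from h import *
import pickle
S=pickle.load(open("side0.pkl","rb"));T=pickle.load(open("top0.pkl","rb"))
for P in ([.39,.2042,.239],[.386,.2042,.239],[.386,.2042,.245],[.4585,.2045,.218],[.472,.2045,.2]): print(P,proj(S,P))
print("tab bottom cast z=.239",onz(S,(325.1,231.5),.239), "y fixed .204:")
e,d=ray(S,(325.1,231.5)); print(e+d*((.2042-e[1])/d[1]))
for q in((288.6,239.5),(279.6,245.5)):
    e,d=ray(S,q); print(e+d*((.2045-e[1])/d[1]))
# top: tab visible around
for q in ((250,485),(262,495)):print(onz(T,(90+q[0]/5-.4,140+q[1]/5-.4),.262))
for q in((253,140),(256,270),(256,315)):print("arm",onz(T,(90+q[0]/5-.4,140+q[1]/5-.4),.22))
```

```text
[0.39, 0.2042, 0.239] [321.70315844 231.98653311]
[0.386, 0.2042, 0.239] [323.64650504 231.97130837]
[0.386, 0.2042, 0.245] [323.99384434 229.85983321]
[0.4585, 0.2045, 0.218] [287.60277657 239.6353514 ]
[0.472, 0.2045, 0.2] [280.547732   245.78455185]
tab bottom cast z=.239 [0.38280167 0.20286489 0.239     ] y fixed .204:
[0.38316574 0.2042     0.24031269]
[0.4564597  0.2045     0.21837103]
[0.47403736 0.2045     0.20087573]
[0.38834152 0.19160143 0.262     ]
[0.38405498 0.18614773 0.262     ]
arm [0.54850105 0.2068729  0.22      ]
arm [0.48783382 0.20276983 0.22      ]
arm [0.46701141 0.20183878 0.22      ]
```

Emit:
move_arm(motion=[{"translation": [0.1,0,0],"rotation": [0,0,0]},{"translation": [0.2,0.02,0],"rotation": [0,0,0]},{"translation": [0.25,0.02,0],"rotation": [0,0,0]},{"translation": [0.25,0.02,0],"rotation": [0,0,0]},{"translation": [0.25,0.02,0],"rotation": [0,0,0]},{"translation": [0.25,0,0],"rotation": [0,0,0]},{"translation": [0.15,0,0],"rotation": [0,0,0]},{"translation": [0,0,0],"rotation": [0,0,0]},{"translation": [0,0,0],"rotation": [0,0,0]}])

```text
clock: 13.85
tool_pos: [0.4478, 0.2033, 0.2459]
ee_rot: [1.0, 0.02, -0.0, 0.0]
force: [-0.4, 0.8, -2.3]
width: 0.0157
```

Run:
```python
from h import *
for n,(x,y) in(("side",(210,180)),("top",(90,140))):
    s=snapshot(n); f=s["frame"]; cv2.imwrite(f"pics/{n}9.png",cv2.resize(f[y:y+110,x:x+130],None,fx=5,fy=5,interpolation=cv2.INTER_CUBIC))
r=read_state();p=r["tool_pos"];print(r["clock"],p,r["ee_rot"],r["force"],r["ft_torque"],r["width"],proj(s,p))
```

```text
13.95 [0.44769943 0.20324485 0.24603078] [ 9.99795512e-01  2.02219631e-02  8.53182069e-05 -3.95003968e-07] [ 0.17857041 -0.95288947 -1.69567487] [ 0.0671666   0.01328969 -0.03681106] 0.015360160983530208 [137.19906667 210.10419882]
```

View pics/side9.png

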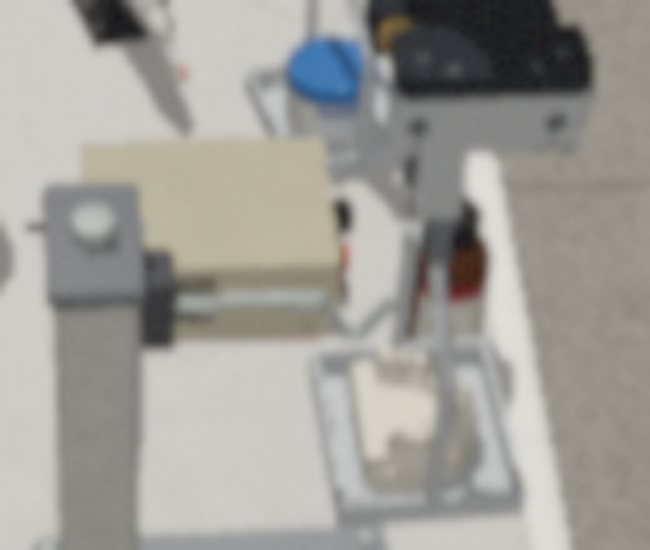

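View pics/top9.png

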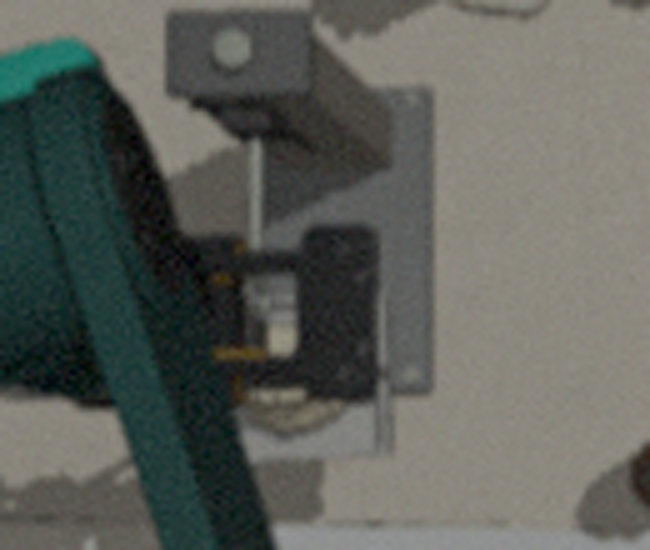

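Emit:
move_arm(motion=[{"translation": [0.1,0,0],"rotation": [0,0,0]},{"translation": [0.2,0,0],"rotation": [0,0,0]},{"translation": [0.2,0,0],"rotation": [0,0,0]},{"translation": [0.2,0,0],"rotation": [0,0,0]},{"translation": [0.1,0,0],"rotation": [0,0,0]},{"translation": [0,0,0],"rotation": [0,0,0]},{"translation": [0,0,0],"rotation": [0,0,0]}])

```text
clock: 14.82
tool_pos: [0.4798, 0.2045, 0.2459]
ee_rot: [1.0, 0.02, -0.0, 0.0]
force: [0.2, 0.7, -1.3]
width: 0.0158
```

Run:
```python
from h import *
for n,(x,y) in(("side",(210,180)),):
    s=snapshot(n); f=s["frame"]; cv2.imwrite(f"pics/{n}10.png",cv2.resize(f[y:y+110,x:x+130],None,fx=6,fy=6,interpolation=cv2.INTER_CUBIC)[:600])
r=read_state();p=r["tool_pos"];print(r["clock"],p,r["ee_rot"],r["force"],r["ft_torque"],r["width"],proj(s,p))
```

```text
14.875 [0.47978034 0.20450533 0.24593391] [9.99796753e-01 2.01606806e-02 3.27999927e-06 2.00374722e-05] [-0.58891141  0.14459651 -1.70340119] [-0.01943806  0.0210279  -0.03531823] 0.015815117684917075 [278.11988555 229.98530089]
```

View pics/side10.png

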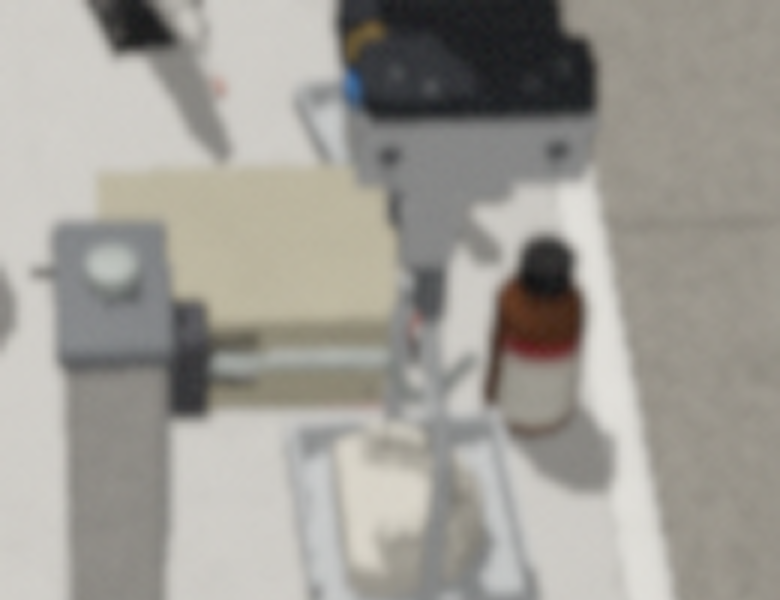

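Emit:
move_arm(motion=[{"translation": [0,0,0.1],"rotation": [0,0,0]},{"translation": [0,0,0.2],"rotation": [0,0,0]},{"translation": [0,0,0.2],"rotation": [0,0,0]},{"translation": [0,0,0.2],"rotation": [0,0,0]},{"translation": [0,0,0.15],"rotation": [0,0,0]},{"translation": [0,0,0.1],"rotation": [0,0,0]},{"translation": [0,0,0.1],"rotation": [0,0,0]},{"translation": [0,0,0.1],"rotation": [0,0,0]},{"translation": [0,0,0],"rotation": [0,0,0]},{"translation": [0,0,0],"rotation": [0,0,0]},{"translation": [0,0,0],"rotation": [0,0,0]}])

```text
clock: 16.25
tool_pos: [0.4799, 0.2045, 0.2001]
ee_rot: [1.0, 0.02, 0.0, -0.0]
force: [-2.1, 0.6, -1.8]
width: 0.0158
```

Run:
```python
from h import *
for n,(x,y) in(("side",(210,190)),):
    s=snapshot(n); f=s["frame"]; cv2.imwrite(f"pics/{n}11.png",cv2.resize(f[y:y+100,x:x+130],None,fx=6,fy=6,interpolation=cv2.INTER_CUBIC)[:600])
F=[]
for i in range(1):
    r=read_state();F.append(r["force"])
p=r["tool_pos"];print(r["clock"],p,r["ee_rot"],r["force"],r["ft_torque"],r["width"],proj(s,p))
```

```text
16.3 [0.47987888 0.20453512 0.200045  ] [ 9.99796621e-01  2.01671762e-02  3.89680618e-05 -1.47390368e-05] [-2.04579309 -0.57437556 -1.09454958] [ 0.01733412  0.30627662 -0.01190477] 0.015521989459136128 [276.78610019 245.81564826]
```

View pics/side11.png

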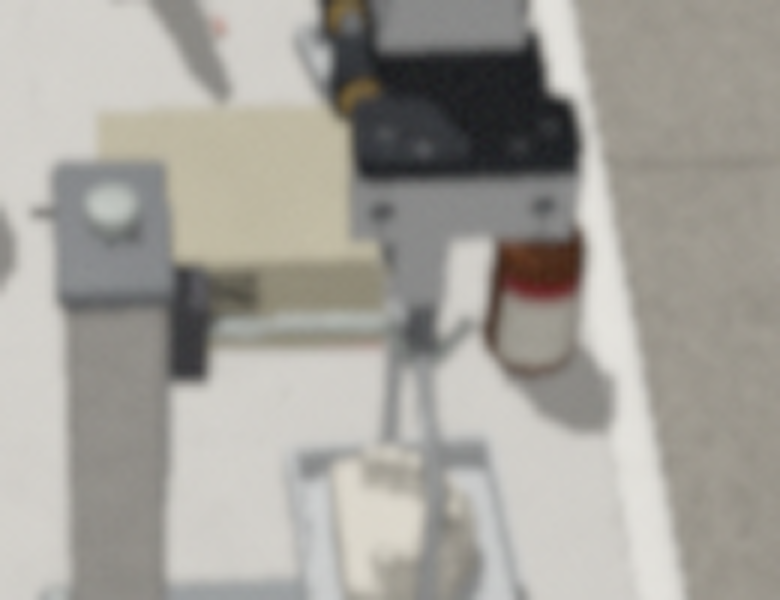

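Emit:
move_arm(motion=[{"translation": [-0.05,0,0],"rotation": [0,0,0]},{"translation": [-0.03,0,0],"rotation": [0,0,0]},{"translation": [0,0,0],"rotation": [0,0,0]},{"translation": [0,0,0],"rotation": [0,0,0]},{"translation": [0,0,0],"rotation": [0,0,0]}])

```text
clock: 16.92
tool_pos: [0.4773, 0.2046, 0.2001]
ee_rot: [1.0, 0.02, 0.001, -0.0]
force: [3.4, 1.5, -1.2]
width: 0.0157
```

Run:
```python
from h import *
for i in range(6):
    s=snapshot("side");r=read_state();print(r["clock"],r["tool_pos"],r["force"],r["ft_torque"])
```

```text
16.975 [0.47726925 0.20453837 0.20001447] [ 3.54338925  1.2856213  -2.20884573] [ 0.35930913 -0.67219238  0.00996055]
17.025 [0.47723313 0.20451127 0.20002427] [ 3.51068644  1.03518624 -1.54370095] [ 0.32313594 -0.706337   -0.04688333]
17.075 [0.47721624 0.2045067  0.20000038] [ 2.53919856  1.08960351 -1.71422262] [ 0.33280393 -0.67358169  0.01871288]
17.125 [0.47718673 0.2045341  0.20000825] [ 4.17000277  2.4054945  -1.62067184] [ 3.95381509e-01 -7.71066850e-01  5.68319712e-05]
17.175 [0.47715903 0.20448123 0.20000256] [ 2.51642723  1.21907831 -0.70784059] [ 0.31994461 -0.83587744 -0.00469728]
17.225 [0.4771216  0.20448718 0.19998598] [ 4.1633296   1.72907379 -1.39204841] [ 0.37074099 -0.82873766  0.00669283]
```

Emit:
move_arm(motion=[{"translation": [0.045,0,0],"rotation": [0,0,0]},{"translation": [0,0,0.1],"rotation": [0,0,0]},{"translation": [0,0,0.1],"rotation": [0,0,0]},{"translation": [0,0,0.1],"rotation": [0,0,0]},{"translation": [0,0,0.05],"rotation": [0,0,0]},{"translation": [0,0,0],"rotation": [0,0,0]},{"translation": [0,0,0],"rotation": [0,0,0]},{"translation": [0,0,0],"rotation": [0,0,0]}])

```text
clock: 18.23
tool_pos: [0.4783, 0.2045, 0.186]
ee_rot: [1.0, 0.02, -0.0, 0.0]
force: [-0.3, 1.0, -0.8]
width: 0.0156
```

Run:
```python
from h import *
for i in range(6):
    s=snapshot("side");r=read_state();print(r["clock"],r["tool_pos"],r["force"],r["ft_torque"])
x,y=210,190
f=s["frame"]; cv2.imwrite(f"pics/side12.png",cv2.resize(f[y:y+100,x:x+130],None,fx=6,fy=6,interpolation=cv2.INTER_CUBIC)[:600])
```

```text
18.275 [0.47836647 0.20446555 0.18594781] [-0.5451198   1.99655705 -0.01040471] [ 0.37169858  0.09623232 -0.0286181 ]
18.325 [0.47837201 0.20442544 0.18590614] [-1.69223339  0.99304462 -1.0809893 ] [0.39328955 0.12352265 0.04794079]
18.375 [0.47838417 0.20445016 0.18589548] [-0.13297124  1.34423557 -0.45907919] [ 0.40625152  0.11161624 -0.04037209]
18.425 [0.47837929 0.2044536  0.18588653] [-0.38427818  0.94248198 -0.23667235] [ 0.32814786  0.14390194 -0.02155586]
18.475 [0.4783857  0.20442579 0.18583052] [-0.8132581   1.44233327  0.2870521 ] [ 0.38793984  0.17437749 -0.03440489]
18.525 [0.47841483 0.20446239 0.18584437] [0.44032312 1.64763126 0.35708791] [0.38229587 0.16800645 0.00894779]
```

View pics/side12.png

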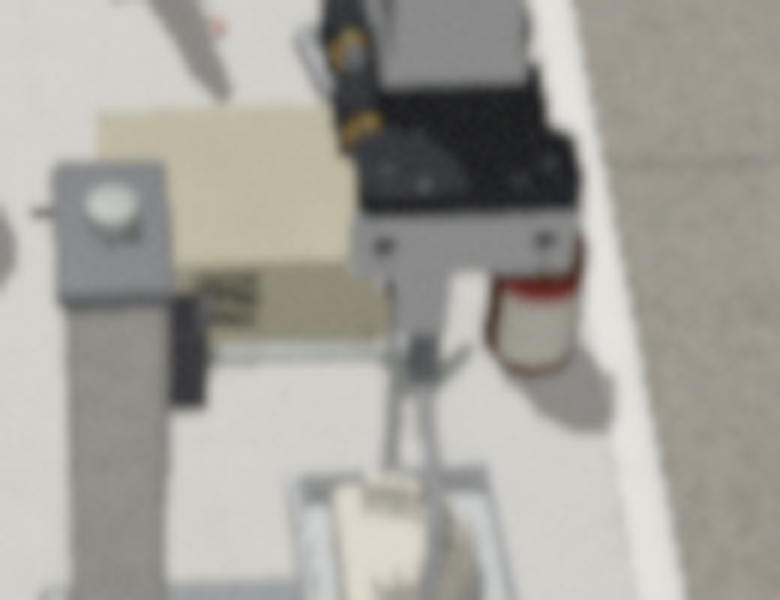

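Emit:
move_arm(motion=[{"translation": [0,-0.03,0.05],"rotation": [0,0,0]},{"translation": [0,0,0],"rotation": [0,0,0]},{"translation": [0,0,0],"rotation": [0,0,0]},{"translation": [0,0,0],"rotation": [0,0,0]},{"translation": [0,0,0],"rotation": [0,0,0]}])

```text
clock: 19.15
tool_pos: [0.4786, 0.2055, 0.1839]
ee_rot: [1.0, 0.02, 0.0, 0.0]
force: [0.4, 0.3, 0.0]
width: 0.0156
```

Run:
```python
from h import *
for i in range(4):
    s=snapshot("side");r=read_state();print(r["clock"],r["tool_pos"],r["force"],r["ft_torque"])
```

```text
19.2 [0.47854696 0.20552573 0.18390488] [-0.69806822 -0.18684643 -0.66007351] [ 0.16467358  0.01045659 -0.02279287]
19.25 [0.47856709 0.20549752 0.183891  ] [0.38847682 0.15237891 0.57968856] [0.06687562 0.01706236 0.01601254]
19.3 [0.47855032 0.20553421 0.18387707] [-0.06927913  0.07099776  0.75093682] [ 0.06332266 -0.02957755 -0.0604033 ]
19.35 [0.47854772 0.20553018 0.18389642] [0.83480178 0.25520199 0.20988861] [ 0.10140494 -0.0504294   0.01140803]
```

All forces are near zero, so I'm releasing the carrier.

Emit:
move_arm(motion=[{"translation": [0,0,0],"rotation": [0,0,0]},{"translation": [0,0,0],"rotation": [0,0,0]},{"translation": [0,0,0],"rotation": [0,0,0]},{"translation": [0,0,0],"rotation": [0,0,0]},{"translation": [0,0,0],"rotation": [0,0,0]},{"translation": [0,0,0],"rotation": [0,0,0]},{"translation": [0,0,0],"rotation": [0,0,0]},{"translation": [0,0,0],"rotation": [0,0,0]}], hand=0)

```text
clock: 20.35
tool_pos: [0.4785, 0.2056, 0.1839]
ee_rot: [1.0, 0.02, 0.0, 0.0]
force: [0.8, 0.6, -0.1]
width: 0.0475
```

Run:
```python
from h import *
s=snapshot("side");r=read_state();print(r["clock"],r["tool_pos"],r["force"],r["ft_torque"],r["width"])
x,y=210,190
f=s["frame"]; cv2.imwrite(f"pics/side13.png",cv2.resize(f[y:y+130,x:x+130],None,fx=4.5,fy=4.5,interpolation=cv2.INTER_CUBIC)[:600])
```

```text
20.4 [0.47848316 0.20563286 0.1838485 ] [-0.4184811   0.11377547  0.05492736] [0.05520753 0.01139564 0.00457369] 0.046953926715899354
```

View pics/side13.png

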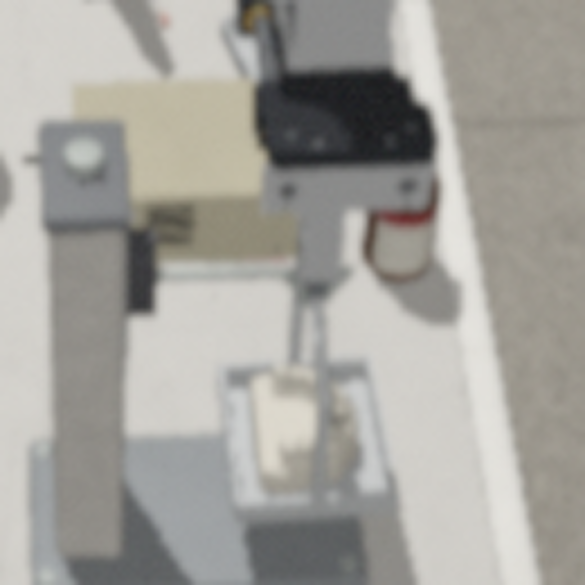

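Emit:
move_arm(motion=[{"translation": [0,0,-0.1],"rotation": [0,0,0]},{"translation": [0,0,-0.2],"rotation": [0,0,0]},{"translation": [0,0,-0.3],"rotation": [0,0,0]},{"translation": [0,0,-0.4],"rotation": [0,0,0]},{"translation": [0,0,-0.5],"rotation": [0,0,0]},{"translation": [0,0,-0.5],"rotation": [0,0,0]},{"translation": [0,0,-0.5],"rotation": [0,0,0]},{"translation": [0,0,-0.5],"rotation": [0,0,0]},{"translation": [-0.5,0.5,-0.2],"rotation": [0,0,0]},{"translation": [-0.8,0.8,0],"rotation": [0,0,0]},{"translation": [-0.8,0.8,0],"rotation": [0,0,0]},{"translation": [-0.8,0.8,0],"rotation": [0,0,0]}])

```text
clock: 21.9
tool_pos: [0.3663, 0.0842, 0.3133]
ee_rot: [1.0, 0.02, 0.001, 0.0]
force: [-0.6, -1.1, 0.7]
width: 0.0472
```

Emit:
move_arm(motion=[{"translation": [0,0.8,0],"rotation": [0,0,0]},{"translation": [0,0.8,0],"rotation": [0,0,0]},{"translation": [0,0.5,0],"rotation": [0,0,0]},{"translation": [0,0,0],"rotation": [0,0,0]},{"translation": [0,0,0],"rotation": [0,0,0]},{"translation": [0,0,0],"rotation": [0,0,0]},{"translation": [0,0,0],"rotation": [0,0,0]},{"translation": [0,0,0],"rotation": [0,0,0]},{"translation": [0,0,0],"rotation": [0,0,0]},{"translation": [0,0,0],"rotation": [0,0,0]},{"translation": [0,0,0],"rotation": [0,0,0]},{"translation": [0,0,0],"rotation": [0,0,0]}])

```text
clock: 23.4
tool_pos: [0.3706, 0.0011, 0.3119]
ee_rot: [1.0, 0.02, 0.0, 0.0]
force: [0.0, 0.2, -0.1]
width: 0.0471
```

Run:
```python
from h import *
a=snapshot("side")["frame"];t=snapshot("top")["frame"]
for i in range(4):b=snapshot("side")["frame"]
r=read_state();print(r["clock"],r["tool_pos"],r["force"])
x,y=210,190
g=lambda f:cv2.resize(f[y:y+130,x:x+110],None,fx=3.6,fy=3.6,interpolation=cv2.INTER_CUBIC)
cv2.imwrite("pics/side14.png",np.hstack([g(a),g(b)]))
cv2.imwrite("pics/top14.png",t)
print(cv2.phaseCorrelate(a[220:320,240:310].mean(2).astype(np.float32),b[220:320,240:310].mean(2).astype(np.float32)))
```

```text
23.7 [0.37061145 0.00113209 0.3118749 ] [ 0.05399323 -0.82235066 -0.31817225]
((-0.012046837128913523, -0.017624268160417955), 0.9816586218939887)
```

View pics/side14.png

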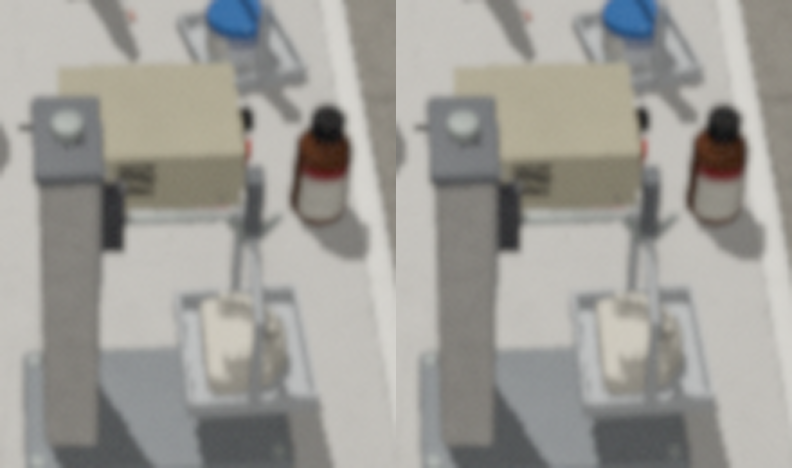

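View pics/top14.png

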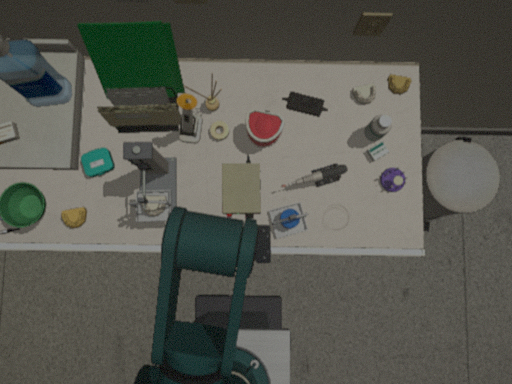

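Run:
```python
from h import *
print(sign_off())
```

```text
the job is handed in; nothing more can be done
None
```

The cast's carrier now hangs in the scale's hook by the peak of its bail, and I handed the job in at about 23.7 s of the 51 s allowed. I gripped it by the tab, carried it over the jar carrier, and lowered it into the hook from the tip's side. I let go only when the force on the wrist was close to zero.

**Last checks:**
- **At rest:** two pictures about 0.2 s apart, taken some 3 s after letting go, show a shift of only about 0.02 px.
- **Carrier:** it looks level in the side view, with the cast still in its tray.
- **Hook dip:** about 27 mm, worked out from the height of the gripper at release and not measured separately.
- **Other carrier:** the jar carrier looks unmoved in the top view.
- **Robot:** it is clear of everything.

**What disagreed or needed correcting:**
- **Finger position:** the fingers showed about 6 mm off in x in the side camera, and their ends about 7 px higher than the reported position implied. I placed the tab by the image instead, and regripped 8 mm lower to get a fuller hold.
- **Bail in the hook:** on first contact the bail pressed on the hook's side with about 2 N. My first correction overshot to about 3.5 N the other way. Small moves in x and y then brought the forces close to zero before release.

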